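Turn an order tag over through the twisted guide

TASK

Take the wooden order tag out of its rack and let it slide down through the twisted rod guide, in at the top mouth, so that the guide turns it over and it comes to rest lying flat on the tray floor at the bottom with its raised button facing up. Do not push hard on the guide, and leave the bell, sugar shaker, cup and bundle of tags where they stand.

Things in the scene. Friction and masses are not known exactly. Their poses are not given: they have to be found in the camera images.
- order_tag: The order tag: loose wooden plate 72 long (z) x 56 wide (y) x 10 mm thick (x), about 30 g. Origin at the middle of its lower short end. Its -x face has a round raised button (18 mm across, 3 mm proud, 31 mm above the lower end); the +x face is plain. It starts upright in the rack's groove, button towards the robot.
- tag_mid (a point): The middle of the order tag, 36 mm up its z axis from order_tag.
- tag_rack: Fixed dark wooden block that holds the tag upright: 210 mm long (y), 70 mm deep (x), 30 mm high. Origin at the centre of its underside, z up. A groove runs along y at x = 0, 13 mm wide, 20 mm deep, floor 10 mm above the table: the upper 52 mm of the tag stands free, anywhere within 60 mm of the groove's middle.
- turner: Fixed twisted guide: eight 5 mm polished rods with sheet strips in 100 mm hoops on a board 146 mm wide, tray at the far end. Origin on the table under the mouth's middle; x level from mouth to tray, z up. The centre line is straight, from the mouth down along (0.469, 0, -0.883), 28 degrees off vertical; a tag goes in lengthwise along it, faces square to (0.883, 0, 0.469).
- turner_mouth (a point): Middle of the guide's mouth, on the centre line, 302 mm above the table. Slot 62 mm wide (turner y) and 33 mm across the faces, flaring to 84 and 61 mm in the top 20 mm. Straight for 25 mm, then it twists. The rods are slippery: a tag let go with its lower 30 mm in the mouth slides right through into the tray by itself.
- turner_mid (a point): Point on the centre line 125 mm below the mouth, halfway through the twist (half a turn in 200 mm). The tag face that looks down and back to the robot at the mouth ends up on top in the tray.
- turner_tray (a point): Middle of the tray's steel floor, 35 mm above the table, 175 mm ahead (turner x) of the mouth. The floor slopes down 16 degrees away from the guide; the tray is 140 mm long (turner x) and 130 mm wide inside, its wooden rim 67 mm above the table on three sides, the side under the guide open. The guide ends 65 mm before and 60 mm above this point.
- counter_bell: Bystander: chrome counter bell, 75 mm across, 57 mm high; origin at its underside.
- sugar_shaker: Bystander: glass sugar shaker, 62 mm across, 128 mm high; origin at its underside.
- espresso_cup: Bystander: small green cup, 64 x 89 mm, 48 mm high; origin at its underside.
- tag_bundle: Bystander: flat bundle of paper price tags, 57 x 93 x 14 mm; origin at its underside.
Mind the look-alikes: they are no part of the job. Several things have the shape of the order_tag; the one meant has the colours described above.

How it is judged:
By the outcome, as a careful person would: the job done as asked, in the order asked, and still so for the second after the job is handed in, with the robot touching nothing.
It also fails if it takes over 40 s, if anything falls off the work surface, if the arm or the gripper's body presses on something with over 40 N, if the wrist force passes 120 N, or if a joint passes its speed limit or range.

ROBOT

A 6-joint arm with a two-finger parallel gripper is mounted at the origin on a cart in front of the work surface, level with it; the furniture and walls round the work are solid. World frame = base frame: x ahead of the robot, y to its left, z up, the work surface at z = 0. Lengths are in mm, angles in rad, forces in N, time in s.
With the tool pointing down it reaches from about 350 to 875 mm from the base axis. Payload 4.2 kg.
Tool frame: the origin (TCP) lies midway between the tips of the shut fingers; the grasp point (between the pads) lies 19 mm behind it (arm.hold_point_z is the distance from the TCP to the grasp point, in mm); z points along the fingers, y is the line along which they close (so a half turn about z gives the same grasp; the last joint's range is limited). The gripper opens to 85 mm and grips with 20 to 120 N. Pads are 22 mm wide; open, the fingers measure 114 mm over their backs; the gripper's body (76 mm by 85 mm) begins 54 mm behind the grasp point. The pads swing forward as they close: fully open they stand 13 mm farther back than shut.
Start: joints at [1.498, 0.385, 0.008, 0, -1.194, -0.259], TCP at [203.558, 590.9, 231.312] pointing down, gripper open.
Joint ranges: [-3.14, 3.14], [-1.21, 2.06], [-1.07, 1.41], [-3.16, 2.05], [-2.99, -0.16], [-3.1, 3.1]. Speed limits (rad/s): [2.79, 2.79, 3.14, 3.14, 3.14, 3.14].

INTERFACE

Orientations are given as a unit quaternion [x, y, z, w].
In Python, from bench import arm, vision gives the robot as it stands. The module is installed in compiled form; this text tells all that it offers.
- The arm moves only by the tool servo_tool, never from a script. Its argument "plan" is a list of rows, each a list of 7 numbers: the shift along the world's x, y, z each as a share of 300 mm, from -1 to 1, then the turn, a rotation vector about the world's x, y, z each as a share of 2 rad, from -1 to 1, then the opening, from 0 (shut) to 1 (fully open). A call has 1 to 20 rows; each row shifts and turns the commanded pose from where the row before left it; what a row does not reach is not made up. A row lasts 1/8 s, in which the tool goes at most 62.5 mm and 10.7 degrees, less where a joint would pass 70% of its speed; a pose out of reach is approached as far as the arm can. A call with a number of a shift or a turn outside -1 to 1 is refused whole. A call with a gripper value outside its range is refused whole. The fingers move at their own pace and stop on an object; the grip force is fixed at half the most. Time passes only in rows, so rows that do not move let the fingers close. It gives the time, the measured TCP pose, the force, the opening and the grip force at its end, in the units of the state.
- arm.read_state(): the state, without advancing time (a new reading comes with each control period).
- vision.get_image(name): name is "scene" or "top" or "wrist"; returns a dict with "image" (384x512x3 uint8, red, green, blue), "z_map" (384x512 float32, mm along the optical axis (not along the pixel's ray), 0 where there is no reading), "K" (3x3 intrinsics, pixels), "world_to_cam" (4x4, takes a point from world to camera coordinates); the wrist camera has in their place "mount" (4x4, takes a point from camera to tool coordinates, whose origin is the TCP and whose axes are the flange's). Camera axes: x right, y down, z forward; pixel columns grow to the right and rows downward; lengths in mm; the calibration is good to about 2 mm. A picture is of the moment at which its call begins: read the wrist's pose just before it.
- arm.job_done(): hands the job in; it is judged then, once.
The state is a dict: "clock": time; "joints": joint angles; "joint_vel": joint speeds; "joint_efforts": joint torques, N m; "position": TCP position; "ee_rot": TCP orientation; "contact_force": force on the tool from outside, world axes, zero at the start; "wrist_torque": the same for the moment, N m; "gripper_width": finger opening in mm; "grasp_force": force on a finger pad.
Only numpy, scipy, OpenCV 4.12 (cv2) and the standard library are available. Lean on these libraries where they do the work, as an engineer would, in place of code of your own. Each camera call takes 0.05 s, during which the arm holds its last target. There are 200 camera calls.

## Working session

There is one attempt and no reset: what is moved stays moved. The work goes in short steps, Python scripts to look and compute and a tool call to move; the robot and the scene stay as the last step left them, time stands still between calls to the robot, and variables do not carry over. Pictures are saved under pics/ and viewed, at most 10 in all, crops included, and the job is handed in when it is done.

Besides the shell and the picture viewer there is one more tool, called after "Request:" as a command line: name --pt "numbers of a row" for each row, then --argument value for the rest. servo_tool: Moves the arm, as the interface text tells. Its arguments: {"type":"object","properties":{"plan":{"type":"array"}},"required":["plan"]}

```bash
mkdir -p pics
cat > h.py <<'E'
import numpy as np, cv2
from bench import arm, vision
def save(n,f):
    d=vision.get_image(n); cv2.imwrite(f'pics/{f}.png',d['image'][:,:,::-1]); np.savez(f'pics/{f}.npz',**d); return d
def cloud(d,T=None):
    z=d['z_map'];v,u=np.indices(z.shape);K=d['K']
    P=np.stack([(u-K[0,2])/K[0,0]*z,(v-K[1,2])/K[1,1]*z,z,np.ones_like(z)],-1)
    if T is None: T=np.linalg.inv(d['world_to_cam'])
    W=(P@T.T)[...,:3]; W[z==0]=np.nan; return W
E
python3 - <<'E'
from h import *
a=save('scene','s0');b=save('top','t0')
cv2.imwrite('pics/both0.png',cv2.resize(np.vstack([a['image'],b['image']])[:,:,::-1],(400,600)))
print(arm.read_state(),arm.hold_point_z)
E
```

```text
{'clock': 0.1, 'joints': array([ 1.49759541e+00,  3.85484840e-01,  6.75573054e-03, -4.43677889e-04,
       -1.19402002e+00, -2.58574602e-01]), 'joint_vel': array([-2.13515328e-05, -1.03561555e-03,  3.45652532e-03,  6.80209206e-04,
        2.70748572e-04,  2.34251641e-03]), 'joint_efforts': array([-6.57991022e-04, -3.93318951e+01,  1.88928902e+01,  4.19797897e+00,
       -2.58701941e-03,  5.47788289e-06]), 'position': array([203.40213917, 590.41407264, 230.32392407]), 'ee_rot': array([ 9.86258145e-01, -1.65208583e-01, -1.14943321e-04,  9.91294220e-04]), 'contact_force': array([ 0.17005029, -0.01259681,  0.12574153]), 'wrist_torque': array([0.00652998, 0.00979937, 0.05444859]), 'grasp_force': 0.0, 'gripper_width': 85.56110381826313} 18.700000000000003
```

View pics/s0.png

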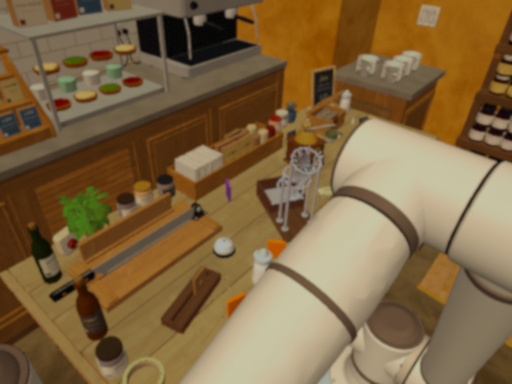

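View pics/t0.png

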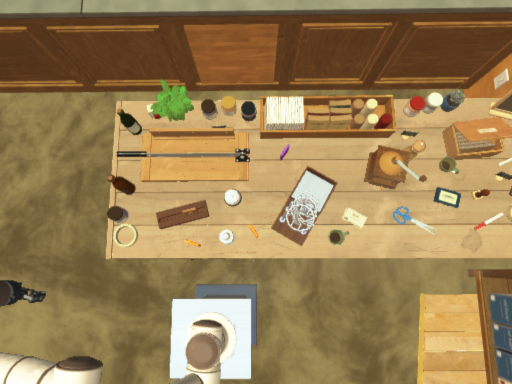

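The scene shows the rack with the tag at about (192,300), the bell at (224,246), the shaker at (262,262) and the guide at (297,190). From the top the rack is at (182,214), the guide at (305,205), the bell at (232,198), the shaker at (226,237), the bundle at (354,217) and the cup at (337,237).

Run:
```python
from h import *
for n in 's0','t0':
    d=dict(np.load(f'pics/{n}.npz')); W=cloud(d)
    np.set_printoptions(precision=1,suppress=True)
    print(n,d['K'][0,0],np.nanmax(W[...,2]))
    pts={'s0':[(192,300),(196,285),(224,246),(297,190),(300,150)],'t0':[(182,214),(187,211),(232,198),(226,237),(354,217),(337,237),(320,185),(275,237),(302,243),(335,181),(306,170),(205,345)]}[n]
    for u,v in pts: print((u,v),W[v,u])
d=dict(np.load('pics/t0.npz'));W=cloud(d);im=d['image']
c=[cv2.resize(im[150:260,140:360],(800,400),interpolation=3)]
s=dict(np.load('pics/s0.npz'))['image']
c.append(cv2.resize(s[130:340,150:340],(0,0),fx=2.8,fy=2.8,interpolation=3))
cv2.imwrite('pics/c0.png',c[0][:,:,::-1]);cv2.imwrite('pics/c1.png',c[1][:,:,::-1])
```

```text
s0 384.1457160713304 737.0710616131211
(192, 300) [473.8 139.6  30.8]
(196, 285) [485.3 111.4  59.5]
(224, 246) [547.2 -67.4  39.7]
(297, 190) [ 493.8 -385.8  115.7]
(300, 150) [ 661.3 -653.8   97.3]
t0 373.63710168594264 736.8140782906141
(182, 214) [492.9 125.3  15.6]
(187, 211) [496.3  92.2  81.7]
(232, 198) [554.8 -85.1  44.2]
(226, 237) [389.  -69.1 129.1]
(354, 217) [ 477.6 -589.8   14.1]
(337, 237) [ 395.3 -515.4   16.2]
(320, 185) [ 611.5 -452.3   25.1]
(275, 237) [ 397.2 -262.2   -0.4]
(302, 243) [ 371.3 -371.5   16.3]
(335, 181) [ 618.4 -506.    70.7]
(306, 170) [ 679.1 -397.1   15. ]
(205, 345) [ 21.8 -11.5 237.8]
```

View pics/c0.png

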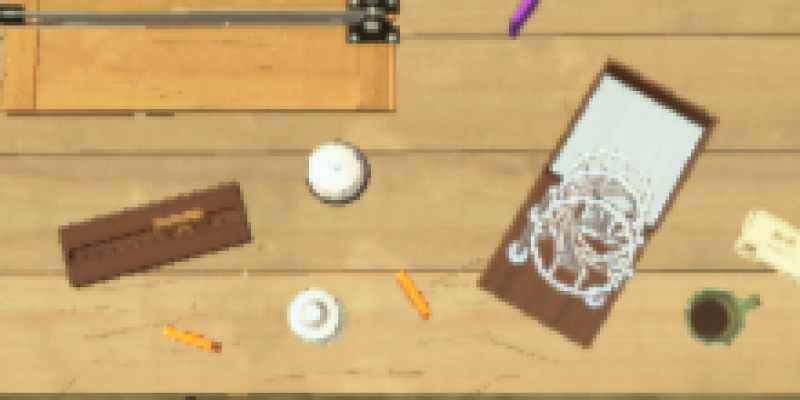

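View pics/c1.png

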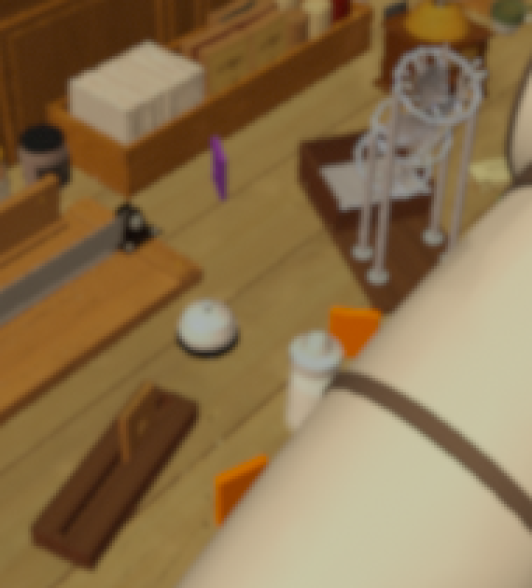

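Run:
```python
from h import *
np.set_printoptions(precision=1,suppress=True)
for n in 't0','s0':
    d=dict(np.load(f'pics/{n}.npz'));W=cloud(d);X,Y,Z=W[...,0],W[...,1],W[...,2]
    def rect(m,name):
        P=W[m]; r=cv2.minAreaRect(P[:,:2].astype(np.float32)); print(n,name,m.sum(),'mean',P.mean(0),'rect',r)
    R=(X>420)&(X<560)&(Y>0)&(Y<240)
    rect(R&(Z>22)&(Z<36),'rack'); rect(R&(Z>45)&(Z<95),'tag'); print(np.nanmax(Z[R]))
    T=(X>300)&(X<760)&(Y>-580)&(Y<-230)
    rect(T&(Z>8)&(Z<110),'turner'); rect(T&(Z>285)&(Z<330),'hoop');rect(T&(Z>60)&(Z<75),'rim')
    P=W[T&(Z>230)&(Z<340)]; print(P[:,2].min(),P[:,2].max())
# board via dark-brown mask + rays to z=15
d=dict(np.load('pics/t0.npz'));W=cloud(d);im=d['image'];hsv=cv2.cvtColor(im,cv2.COLOR_RGB2HSV)
print(hsv[238,300],hsv[214,170],hsv[235,280],W[238,300],W[228,285],W[186,300])
Ti=np.linalg.inv(d['world_to_cam']);print('cam',Ti[:3,3])
def ray(u,v,z):
    r=Ti[:3,:3]@np.linalg.inv(d['K'])@np.array([u,v,1]);return Ti[:3,3]+r*(z-Ti[2,3])/r[2]
m=((hsv[...,2]<130)).astype(np.uint8);
def big(x0,x1,y0,y1,z,close):
    q=np.zeros_like(m);q[y0:y1,x0:x1]=m[y0:y1,x0:x1]
    q=cv2.morphologyEx(q,cv2.MORPH_CLOSE,np.ones((close,close)))
    c=max(cv2.findContours(q,0,2)[0],key=cv2.contourArea)[:,0]
    p=np.array([ray(u,v,z)[:2] for u,v in c],np.float32)
    print(cv2.minAreaRect(p),cv2.boxPoints(cv2.minAreaRect(p)).tolist())
big(150,215,195,235,30,5); big(268,342,160,250,15,3)
```

```text
t0 rack 643 mean [490.9 123.   30.5] rect ((492.4339599609375, 123.66770935058594), (70.82344818115234, 210.5603485107422), 14.890568733215332)
t0 tag 60 mean [500.7  83.6  74. ] rect ((501.1908874511719, 84.77959442138672), (12.48188304901123, 54.75874710083008), 13.234705924987793)
91.17031758910457
t0 turner 2372 mean [ 525.7 -406.5   29.2] rect ((537.0101318359375, -404.9454345703125), (444.9527893066406, 349.4176940917969), 0.11180490255355835)
t0 hoop 181 mean [ 455.3 -339.9  299. ] rect ((446.8235778808594, -333.9097900390625), (84.64204406738281, 94.5831527709961), 2.8824262619018555)
t0 rim 193 mean [ 614.  -415.6   68.1] rect ((583.6677856445312, -342.74261474609375), (267.8298034667969, 251.80709838867188), 54.66699981689453)
230.0107783309379 326.5879160720799
s0 rack 1232 mean [479.  141.9  28.7] rect ((487.4937744140625, 125.63560485839844), (71.38798522949219, 211.51963806152344), 14.821324348449707)
s0 tag 163 mean [494.4  90.6  67.8] rect ((495.9412536621094, 87.4838638305664), (12.428112030029297, 57.63829040527344), 14.538262367248535)
83.36187532867405
s0 turner 2
[... 431 characters left out ...]
230.6824522836805 322.4093401612844
[ 13 135 125] [ 12 141 116] [ 19 111 219] [ 391.6 -363.8   17.2] [ 433.4 -303.6   10.6] [ 604.1 -366.5   42.7]
cam [ 291.6 -188.2 1561.2]
((489.22283935546875, 121.2370834350586), (70.8384780883789, 209.00677490234375), 14.609695434570312) [[428.589599609375, 213.4276123046875], [481.3080139160156, 11.178750991821289], [549.8560791015625, 29.046554565429688], [497.1376647949219, 231.29541015625]]
((421.9993896484375, -321.6982727050781), (135.48779296875, 52.46775436401367), 60.86445236206055) [[366.1018981933594, -368.0978698730469], [411.9309387207031, -393.6432189941406], [477.8968811035156, -275.2986755371094], [432.0678405761719, -249.75332641601562]]
```

Run:
```python
from h import *
np.set_printoptions(precision=1,suppress=True)
for n in 't0','s0':
    d=dict(np.load(f'pics/{n}.npz'));W=cloud(d);X,Y,Z=W[...,0],W[...,1],W[...,2]
    m=((Z>9)&(Z<400)&(X>300)&(X<760)&(Y>-580)&(Y<-200)).astype(np.uint8)
    k,l,st,c=cv2.connectedComponentsWithStats(m)
    i=1+np.argmax(st[1:,4]);q=l==i
    P=W[q&(Z<80)];r=cv2.minAreaRect(P[:,:2].astype(np.float32));print(n,st[i],r,cv2.boxPoints(r).tolist())
    rim=W[q&(Z>58)&(Z<76)]
    # hoop points: fit centre in plane through mouth
    yaw=np.deg2rad(-30)
    for yd in (-28,-29,-30,-31,-32):
        a=np.deg2rad(yd);x=np.array([np.cos(a),np.sin(a)]);y=np.array([-x[1],x[0]])
        B=P[P[:,2]<75][:,:2]; print(yd,[np.percentile(B@y,[.5,2,5,95,98,99.5])],np.percentile(B@x,[.5,2,98,99.5]))
    H=W[(Z>255)&(Z<345)&(X>350)&(X<550)&(Y>-450)&(Y<-230)]
    for it in range(3):
        ax=np.array([.469*np.cos(yaw),.469*np.sin(yaw),-.883])
        # top hoop = extremal along -axis
        s=H@ax; s0=np.percentile(s,3); Q=H[s<s0+9]
    e1=np.array([.883*np.cos(yaw),.883*np.sin(yaw),.469]);e2=np.array([-np.sin(yaw),np.cos(yaw),0])
    uv=np.c_[Q@e1,Q@e2].astype(np.float32);(cu,cv),r=cv2.minEnclosingCircle(uv)
    A=np.c_[2*uv,np.ones(len(uv))];f=np.linalg.lstsq(A,(uv**2).sum(1),rcond=None)[0]
    print('hoop',len(Q),r,np.sqrt(f[2]+f[0]**2+f[1]**2),'s pct',np.percentile(s,[0,1,3,10,30,50,70]))
    for c in ((cu,cv),f[:2]): print(e1*c[0]+e2*c[1]+ax*np.median(Q@ax))
```

```text
t0 [ 271  166   67   80 2529] ((523.0081787109375, -380.15008544921875), (150.2762451171875, 299.606201171875), 58.616004943847656) [[355.9920654296875, -366.2821044921875], [611.7647705078125, -522.308349609375], [690.0242919921875, -394.01806640625], [434.2515869140625, -237.9918212890625]]
-28 [array([-163.9, -161.1, -157.7,  -23.3,  -18.7,  -15. ])] [495.4 499.3 785.5 788.5]
-29 [array([-151.5, -148.6, -146.2,  -12.1,   -8.3,   -5.2])] [497.1 500.6 786.5 789.8]
-30 [array([-139.2, -137.1, -134.2,   -0.8,    2.5,    4.8])] [498.5 501.7 787.7 790.9]
-31 [array([-128.6, -125.6, -122.4,   10.5,   13.8,   16.1])] [499.4 502.9 788.6 792. ]
-32 [array([-118.9, -114.8, -110.9,   22.1,   25.2,   28.3])] [500.1 504.  789.9 792.5]
hoop 37 45.91974639892578 37.812588591300226 s pct [-23.2 -20.1 -16.7  -9.4   2.8   6.    8.8]
[ 436.2 -329.4  304.8]
[ 438.4 -330.1  306. ]
s0 [ 256  146   77   95 3275] ((487.5400085449219, -437.858642578125), (283.9617004394531, 301.6645202636719), 59.1966438293457) [[285.2782287597656, -482.570068359375], [544.386962890625, -637.0504150390625], [689.8017578125, -393.147216796875], [430.69305419921875, -238.6668701171875]]
-28 [array([-286.3, -268.6, -158.5,  -20.8,  -18.4,  -15.1])] [498.4 510.  782.5 784.3]
-29 [array([-274.3, -256.7, -146.8,   -9.4,   -7.9,   -5.1])] [499.  510.9 783.7 785.4]
-30 [array([-262.2, -244.7, -134.9,    2.3,    3.4,    5.4])] [499.4 511.5 784.5 786.3]
-31 [array([-249.9, -232.6, -123.4,   14.5,   15.3,   16.7])] [499.7 511.9 785.4 787.4]
-32 [array([-237.5, -220.1, -111.8,   26.8,   28.1,   29. ])] [499.6 512.  786.3 788.2]
hoop 40 45.46699142456055 38.415830039741316 s pct [-20.9 -19.1 -16.7  -5.9   4.9   7.7  12.1]
[ 433.5 -326.7  303.6]
[ 431.6 -326.3  302.6]
```

Request:
servo_tool --pt "0.098 -0.168 0 0 0 -0.049 1" --pt "0.098 -0.168 0 0 0 -0.049 1" --pt "0.098 -0.168 0 0 0 -0.049 1" --pt "0.098 -0.168 0 0 0 -0.049 1" --pt "0.098 -0.168 0 0 0 -0.049 1" --pt "0.098 -0.168 0 0 0 -0.049 1" --pt "0.098 -0.168 0 0 0 -0.049 1" --pt "0.098 -0.168 0 0 0 -0.049 1" --pt "0.098 -0.168 0 0 0 -0.049 1" --pt "0.098 -0.168 0 0 0 -0.049 1" --pt "0 0 0 0 0 0 1" --pt "0 0 0 0 0 0 1"

```text
clock: 1.6
position: [497.2, 86.7, 230.8]
ee_rot: [0.792, -0.61, -0.0, 0.0]
contact_force: [-0.2, 0.5, 0.1]
gripper_width: 85.5
grasp_force: 0.0
```

```bash
cat >> h.py <<'E'
from scipy.spatial.transform import Rotation as Ro
def tcpT(s):
    T=np.eye(4);T[:3,:3]=Ro.from_quat(s['ee_rot']).as_matrix();T[:3,3]=s['position'];return T
def wrist(f):
    s=arm.read_state();d=save('wrist',f);return s,d,cloud(d,tcpT(s)@d['mount'])
E
python3 - <<'E'
from h import *
np.set_printoptions(precision=2,suppress=True)
s,d,W=wrist('w1');print(s['clock'],s['position'],tcpT(s)[:3,:3],s['joints'])
print(d['mount'])
X,Y,Z=W[...,0],W[...,1],W[...,2]
R=(X>400)&(X<580)&(Y>0)&(Y<240)
for lo,hi in ((24,36),(70,100)):
    P=W[R&(Z>lo)&(Z<hi)]
    if len(P)>10: print(len(P),P.mean(0),np.percentile(P[:,2],[5,50,95]),cv2.minAreaRect(P[:,:2].astype(np.float32)))
E
```

```text
1.6 [497.22  86.66 230.83] [[ 0.26 -0.97 -0.  ]
 [-0.97 -0.26 -0.  ]
 [-0.    0.   -1.  ]] [ 0.49  0.18 -0.28 -0.   -1.11 -0.24]
[[  -0.     -0.94   -0.33   85.61]
 [   1.     -0.      0.      0.53]
 [  -0.     -0.33    0.94 -143.77]
 [   0.      0.      0.      1.  ]]
7637 [493.24 115.04  31.12] [29.67 31.19 32.42] ((490.6263122558594, 124.97393798828125), (69.9308853149414, 209.84852600097656), 14.752352714538574)
494 [501.6   84.05  82.59] [80.64 82.9  84.27] ((501.4500427246094, 86.15571594238281), (9.077837944030762, 55.11756896972656), 14.746655464172363)
```

View pics/w1.png

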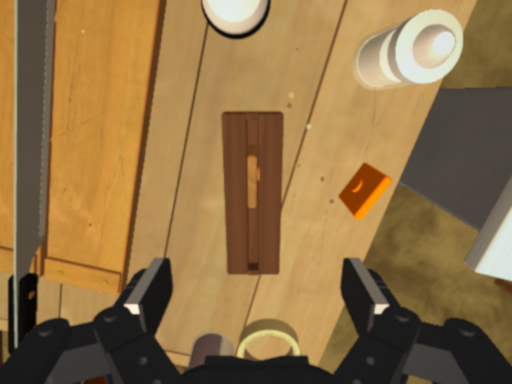

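The wrist view shows the tag in the groove at (252,180), with its button at (258,175) on the robot's side. Next I grasp it.

Request:
servo_tool --pt "0.014 -0.002 -0.13 0 0 0 0.5" --pt "0 0 -0.15 0 0 0 0.5" --pt "0 0 -0.15 0 0 0 0.5" --pt "0 0 -0.1 0 0 0 0.5" --pt "0 0 -0.059 0 0 0 0.5" --pt "0 0 0 0 0 0 0.5" --pt "0 0 0 0 0 0 0.2" --pt "0 0 0 0 0 0 0" --pt "0 0 0 0 0 0 0" --pt "0 0 0 0 0 0 0" --pt "0 0 0 0 0 0 0" --pt "0 0 0 0 0 0 0"

```text
clock: 3.15
position: [502.7, 86.8, 55.9]
ee_rot: [0.793, -0.61, 0.001, -0.001]
contact_force: [-0.7, 0.5, 7.2]
gripper_width: 9.0
grasp_force: 59.9
```

Request:
servo_tool --pt "0 0 0.05 0 0 0 0" --pt "0 0 0.1 0 0 0 0" --pt "0 0 0.15 0 0 0 0" --pt "0 0 0.2 0 0 0 0" --pt "0 0 0.2 0 0 0 0" --pt "0 0 0.2 0 0 0 0" --pt "0 0 0.1 0 0 0 0" --pt "0 0 0 0 0 0 0"

```text
clock: 4.15
position: [502.2, 86.2, 358.1]
ee_rot: [0.792, -0.61, 0.002, -0.003]
contact_force: [0.5, 0.0, -0.4]
gripper_width: 8.9
grasp_force: 59.0
```

Run:
```python
from h import *
np.set_printoptions(precision=2,suppress=True)
s,d,W=wrist('w2');print(s['clock'],s['position'],s['joints'],s['contact_force'])
Wt=cloud(d,d['mount'])  # tool frame
m=(abs(Wt[...,1])<14)&(abs(Wt[...,0])<60)&(Wt[...,2]>-45)&(Wt[...,2]<70)
P=Wt[m];print(len(P),P.min(0),P.max(0))
for z in range(-40,60,8):
    Q=P[(P[:,2]>=z)&(P[:,2]<z+8)]
    if len(Q): print(z,len(Q),Q.min(0),Q.max(0),np.median(Q,0))
cv2.imwrite('pics/w2c.png',cv2.resize(d['image'][180:384,130:390],(780,612))[:600,:,::-1])
sd=save('scene','s2')
```

```text
4.15 [502.17  86.21 358.09] [ 0.49  0.12 -0.04  0.   -1.41 -0.23] [ 0.46  0.03 -0.44]
4913 [-26.96 -13.98 -45.  ] [28.9  13.98 42.14]
-40 755 [-10.69 -13.54 -39.99] [ 12.96  13.96 -32.  ] [  9.84  -3.8  -38.  ]
-32 2455 [-26.96 -13.98 -31.98] [ 28.67  13.98 -24.01] [  7.82   0.44 -27.01]
-24 471 [-23.24 -13.96 -23.99] [ 28.79  13.98 -16.  ] [ 11.78  -0.01 -20.15]
-16 380 [  6.95 -13.98 -15.98] [28.9  13.91 -8.01] [ 11.77  -0.03 -12.18]
-8 185 [  6.86 -13.68  -7.96] [28.69 13.87 -0.07] [27.31  0.44 -5.58]
0 107 [ 5.8  -3.87  0.14] [28.65  8.35  7.89] [27.93  1.49  3.9 ]
8 110 [ 6.42 -4.1   8.03] [28.74  8.56 15.82] [27.7   2.12 11.56]
16 73 [ 7.92 -4.18 16.05] [28.67  8.19 23.63] [27.95  1.02 19.12]
24 72 [25.86 -3.87 24.12] [28.76  5.41 31.85] [27.98  0.44 27.42]
32 60 [25.42 -4.08 32.15] [28.58  5.55 39.94] [27.9   0.75 36.51]
40 11 [25.64 -3.45 40.42] [28.4   5.64 42.14] [27.96  1.08 40.82]
```

View pics/w2c.png

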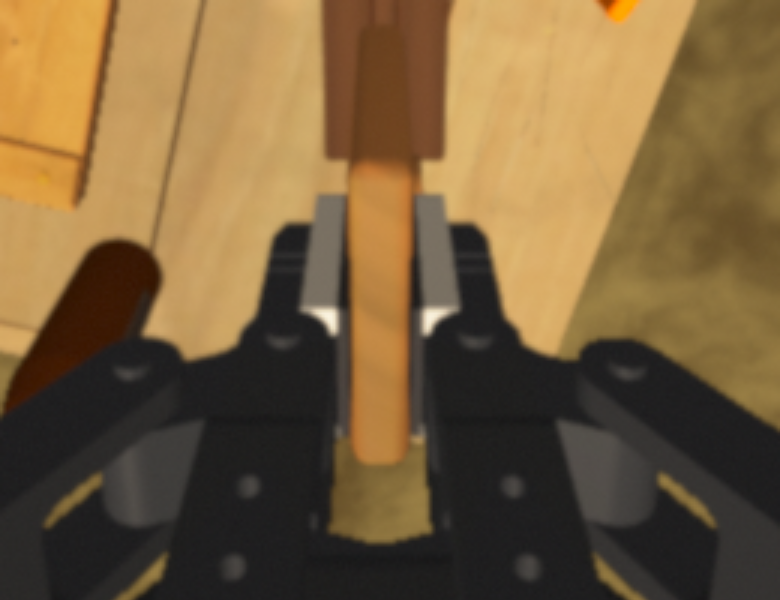

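```bash
cat >> h.py <<'E'
np.set_printoptions(precision=4,suppress=True)
def goal(mouth,yawdeg,back,s,off=(0.7,0.7)):
    w=np.deg2rad(yawdeg);c,n=np.cos(w),np.sin(w)
    a=np.array([.469*c,.469*n,-.883]);a/=np.linalg.norm(a)
    y=-np.array([.883*c,.883*n,.469]);y/=np.linalg.norm(y);x=np.cross(y,a)
    R=np.c_[x,y,a]; p=np.array(mouth)-back*a-off[0]*x-off[1]*y
    T=tcpT(s);rv=Ro.from_matrix(R@T[:3,:3].T).as_rotvec()
    print('target',p,'dshare',(p-T[:3,3])/300,'mm',p-T[:3,3],'rotshare',rv/2,'deg',np.rad2deg(np.linalg.norm(rv)))
E
python3 - <<'E'
from h import *
goal((435,-328,302),-31.1,110,arm.read_state())
E
```

```text
target [ 391.7084 -301.0673  399.4754] dshare [-0.364  -1.2903  0.1509] mm [-109.2081 -387.0778   45.2668] rotshare [-0.0359 -0.2487 -0.3926] deg 53.41140905277506
```

Request:
servo_tool --pt "-0.03 -0.06 0.03 -0.003 -0.0207 -0.0327 0" --pt "-0.03 -0.11 0.03 -0.003 -0.0207 -0.0327 0" --pt "-0.03 -0.11 0.03 -0.003 -0.0207 -0.0327 0" --pt "-0.03 -0.11 0.03 -0.003 -0.0207 -0.0327 0" --pt "-0.03 -0.11 0.03 -0.003 -0.0207 -0.0327 0" --pt "-0.03 -0.11 0 -0.003 -0.0207 -0.0327 0" --pt "-0.03 -0.11 0 -0.003 -0.0207 -0.0327 0" --pt "-0.03 -0.11 0 -0.003 -0.0207 -0.0327 0" --pt "-0.03 -0.11 0 -0.003 -0.0207 -0.0327 0" --pt "-0.03 -0.11 0 -0.003 -0.0207 -0.0327 0" --pt "-0.03 -0.11 0 -0.003 -0.0207 -0.0327 0" --pt "-0.03 -0.11 0 -0.003 -0.0207 -0.0327 0" --pt "-0.004 -0.02 0 0 0 0 0" --pt "0 0 0 0 0 0 0" --pt "0 0 0 0 0 0 0"

```text
clock: 6.12
position: [392.9, -300.1, 399.2]
ee_rot: [-0.478, 0.845, -0.211, 0.118]
contact_force: [-0.2, 0.5, -0.3]
gripper_width: 8.7
grasp_force: 59.1
```

Run:
```python
from h import *
s,d,W=wrist('w3');print(s['position'],s['joints'])
goal((435,-328,302),-31.1,110,s)
X,Y,Z=W[...,0],W[...,1],W[...,2]
w=np.deg2rad(-31.1);ax=np.array([.469*np.cos(w),.469*np.sin(w),-.883]);e1=np.array([.883*np.cos(w),.883*np.sin(w),.469]);e2=np.array([-np.sin(w),np.cos(w),0])
M=np.array([435,-328,302]);D=W-M
sa=D@ax;u=D@e1;v=D@e2
m=(abs(sa)<15)&(np.hypot(u,v)<75)
print(m.sum(),np.histogram(sa[m],15,(-15,15)))
for lo,hi in ((-15,-4),(-8,4),(0,10)):
    q=m&(sa>lo)&(sa<hi)
    if q.sum()<10: continue
    A=np.c_[2*u[q],2*v[q],np.ones(q.sum())];f=np.linalg.lstsq(A,u[q]**2+v[q]**2,rcond=None)[0]
    print(lo,hi,q.sum(),'centre u,v',f[:2],'r',np.sqrt(f[2]+f[0]**2+f[1]**2),'ext',np.percentile(u[q],[0.5,99.5]),np.percentile(v[q],[.5,99.5]))
im=d['image'].copy();im[m]=(255,0,0)
cv2.imwrite('pics/w3m.png',np.hstack([d['image'],im])[:,::1,::-1][::1]) if 0 else cv2.imwrite('pics/w3v.png',d['image'][:,:,::-1])
```

```text
[ 392.8653 -300.1462  399.2325] [-0.2375 -0.1777 -0.3743  0.1795 -0.9136 -0.38  ]
target [ 391.7084 -301.0673  399.4754] dshare [-0.0039 -0.0031  0.0008] mm [-1.1569 -0.9211  0.2429] rotshare [ 0.0005 -0.0005 -0.0008] deg 0.11673599987283416
797 (array([  0,   0,   0,  27, 117,  67,  54,  42,  47,  53,  47,  49,  97,
        88, 109]), array([-15., -13., -11.,  -9.,  -7.,  -5.,  -3.,  -1.,   1.,   3.,   5.,
         7.,   9.,  11.,  13.,  15.]))
-15 -4 181 centre u,v [ 1.0257 -7.5219] r 36.576843413642344 ext [-33.7148  36.2617] [-46.8679  15.103 ]
-8 4 377 centre u,v [ 1.2259 -7.3495] r 34.39537703023597 ext [-33.6114  36.2063] [-46.8257  15.4686]
0 10 251 centre u,v [ 1.1218 -5.0328] r 29.678059829676155 ext [-28.621   30.8605] [-40.4239  38.4566]
```

View pics/w3v.png

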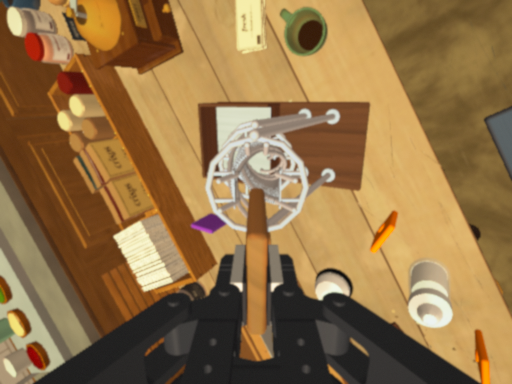

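The wrist view looks down the guide, its mouth ring centred near (257,185) and the tag in line below it. The measured mouth centre is 1 mm off the first estimate. I'll apply that correction and go in.

Run:
```python
from h import *
s=arm.read_state()
w=np.deg2rad(-31.1);ax=np.array([.469*np.cos(w),.469*np.sin(w),-.883]);e1=np.array([.883*np.cos(w),.883*np.sin(w),.469]);e2=np.array([-np.sin(w),np.cos(w),0])
M=np.array([435,-328,302])+1.2*e1-.5*e2-4*ax;print(M)
goal(M,-31.1,60,s);goal(M,-31.1,14,s);print('ax10/300',ax*10/300)
```

```text
[ 434.0427 -328.0064  306.0948]
target [ 410.834  -313.1886  359.4124] dshare [ 0.0596 -0.0437 -0.1332] mm [ 17.8824 -13.1148 -39.9609] rotshare [ 0.0005 -0.0003 -0.0009] deg 0.1226850960379613
target [ 429.3104 -324.3342  318.7873] dshare [ 0.1212 -0.0809 -0.2686] mm [ 36.3588 -24.2605 -80.586 ] rotshare [ 0.0005 -0.0003 -0.0009] deg 0.1226850960379613
ax10/300 [ 0.0134 -0.0081 -0.0294]
```

Request:
servo_tool --pt "0.03 -0.022 -0.067 0.0005 -0.0003 -0.0009 0" --pt "0.03 -0.022 -0.067 0 0 0 0" --pt "0 0 0 0 0 0 0" --pt "0.0134 -0.0081 -0.0294 0 0 0 0" --pt "0.0134 -0.0081 -0.0294 0 0 0 0" --pt "0.0134 -0.0081 -0.0294 0 0 0 0" --pt "0 0 0 0 0 0 0"

```text
clock: 7.05
position: [422.5, -321.2, 331.8]
ee_rot: [-0.477, 0.845, -0.21, 0.118]
contact_force: [-0.1, 0.1, 0.0]
gripper_width: 8.9
grasp_force: 59.0
```

Run:
```python
from h import *
goal([434.04,-328,306.1],-31.1,14,arm.read_state())
s,d,W=wrist('w4');cv2.imwrite('pics/w4c.png',cv2.resize(d['image'][110:384,120:400],(600,587),interpolation=3)[:,:,::-1])
```

```text
target [ 429.3077 -324.3278  318.7925] dshare [ 0.0228 -0.0104 -0.0434] mm [  6.8523  -3.1281 -13.0056] rotshare [-0.0002 -0.0007  0.0008] deg 0.12503893948533348
```

View pics/w4c.png

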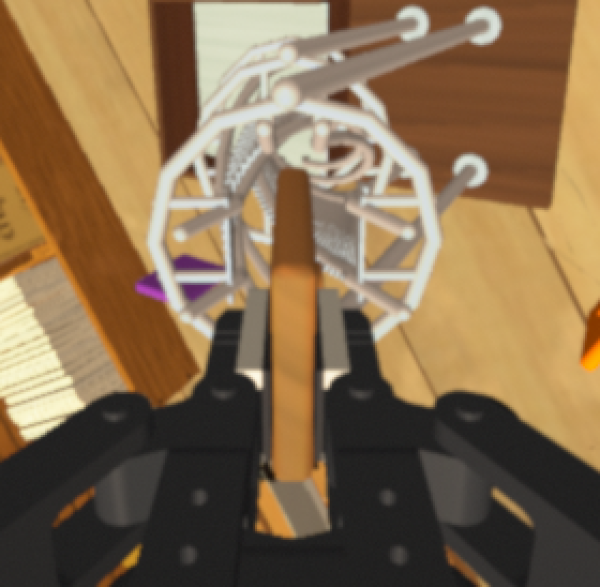

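The tag, at column 295, is midway between the side rods at 230 and 360, with no contact force. I'll go the last 15 mm, then open.

Request:
servo_tool --pt "0.012 -0.005 -0.022 0 0 0 0" --pt "0.011 -0.005 -0.021 0 0 0 0" --pt "0 0 0 0 0 0 0" --pt "0 0 0 0 0 0 0"

```text
clock: 7.6
position: [429.6, -324.2, 320.1]
ee_rot: [-0.476, 0.845, -0.211, 0.119]
contact_force: [0.3, -1.0, -0.1]
gripper_width: 8.9
grasp_force: 59.0
```

Request:
servo_tool --pt "0 0 0 0 0 0 0.4" --pt "0 0 0 0 0 0 0.4" --pt "0 0 0 0 0 0 0.4" --pt "0 0 0 0 0 0 0.4" --pt "0 0 0 0 0 0 0.4" --pt "0 0 0 0 0 0 0.4" --pt "0 0 0 0 0 0 0.4" --pt "0 0 0 0 0 0 0.4" --pt "-0.0134 0.0081 0.0294 0 0 0 0.4" --pt "-0.04 0.024 0.09 0 0 0 0.4" --pt "-0.08 0.048 0.16 0 0 0 0.4" --pt "-0.08 0.048 0.16 0 0 0 0.4" --pt "-0.08 0.15 0 0 0 0 0.4" --pt "0 0.15 0 0 0 0 0.4" --pt "0 0.15 0 0 0 0 0.4" --pt "0 0.15 0 0 0 0 0.4" --pt "0 0 0 0 0 0 0.4" --pt "0 0 0 0 0 0 0.4"

```text
clock: 9.85
position: [341.4, -105.6, 452.3]
ee_rot: [-0.477, 0.845, -0.211, 0.12]
contact_force: [0.4, -0.7, 0.3]
gripper_width: 34.3
grasp_force: 0.0
```

Run:
```python
from h import *
t=save('top','t5');s=save('scene','s5')
a=cv2.resize(t['image'][155:255,255:355],(400,400),interpolation=3);b=cv2.resize(s['image'][130:260,220:350],(400,400),interpolation=3)
cv2.imwrite('pics/f5.png',np.hstack([a,b])[:,:,::-1])
st=arm.read_state();print(st['position'],st['contact_force'])
W=cloud(t);w=np.deg2rad(-31.1);M=np.array([434,-328,0]);D=W-M
u=D@[np.cos(w),np.sin(w),0];v=D@[-np.sin(w),np.cos(w),0]
floor=35-(u-175)*np.tan(np.deg2rad(16));h=W[...,2]-floor
m=(u>110)&(u<238)&(abs(v)<60)
hs=cv2.cvtColor(t['image'],cv2.COLOR_RGB2HSV);tag=m&(hs[...,1]>60)&(W[...,2]<90)
print(m.sum(),tag.sum(),np.median(h[m&~tag]),np.percentile(h[tag],[5,50,95]),np.percentile(u[tag],[2,50,98]),np.percentile(v[tag],[2,50,98]))
```

```text
[ 341.1375 -106.9781  452.1337] [-0.7921 -0.1292  0.2082]
730 191 3.3795055936449288 [ 7.4767 13.433  18.4217] [174.8978 204.4498 236.1934] [-21.5309   5.0688  31.2511]
```

View pics/f5.png

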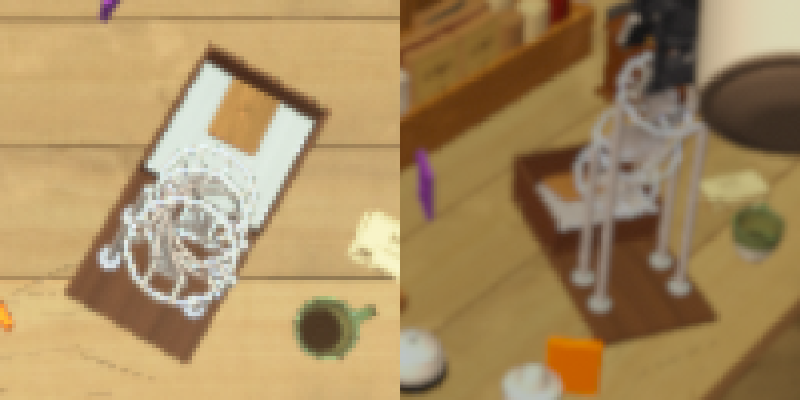

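The tag lies flat in the tray at (243,110) in the left half. I'll check the button side from above with the wrist camera.

Request:
servo_tool --pt "0 0 0 0.042 0.07 0 0.4" --pt "0 0 0 0.042 0.07 0 0.4" --pt "0 0 0 0.042 0.07 0 0.4" --pt "0.104 -0.131 0 0 0 0 0.4" --pt "0.104 -0.131 0 0 0 0 0.4" --pt "0.104 -0.131 0 0 0 0 0.4" --pt "0.104 -0.131 0 0 0 0 0.4" --pt "0.104 -0.131 0 0 0 0 0.4" --pt "0.104 -0.131 0 0 0 0 0.4" --pt "0.104 -0.131 0 0 0 0 0.4" --pt "0.104 -0.131 0 0 0 0 0.4" --pt "0 0 0 0 0 0 0.4" --pt "0 0 0 0 0 0 0.4"

```text
clock: 11.58
position: [589.5, -423.5, 450.4]
ee_rot: [-0.489, 0.872, 0.001, -0.002]
contact_force: [0.1, 1.1, 1.0]
gripper_width: 34.3
grasp_force: 0.0
```

Run:
```python
from h import *
s,d,W=wrist('w6');print(s['position'],s['contact_force'])
c=d['world_to_cam'] if 'world_to_cam' in d else np.linalg.inv(tcpT(s)@d['mount'])
p=c@np.array([607,-428,40,1]);p=d['K']@p[:3]/p[2];print(p)
x,y=int(np.clip(p[0],90,422)),int(np.clip(p[1],80,304))
cv2.imwrite('pics/w6c.png',cv2.resize(d['image'][y-80:y+80,x-90:x+90],(720,600),interpolation=3)[:,:,::-1])
w=np.deg2rad(-31.1);D=W-np.array([434,-328,0]);u=D@[np.cos(w),np.sin(w),0];v=D@[-np.sin(w),np.cos(w),0]
m=(u>165)&(u<242)&(v>-28)&(v<38)&(W[...,2]<70);h=W[...,2]-(35-(u-175)*np.tan(np.deg2rad(16)))
print(m.sum(),np.percentile(h[m],[2,10,50,90,98]))
q=m&(h>np.median(h[m])+1.8);print(q.sum(),np.median(u[q]),np.median(v[q]),np.percentile(u[q],[5,95]),np.percentile(v[q],[5,95]))
```

```text
[ 589.5374 -423.4832  450.4324] [0.0651 1.1187 0.9681]
[246.2953 147.0273   1.    ]
1412 [ 0.5782  1.6893 11.7447 13.5263 15.4141]
139 213.45223701177886 3.7416237768431944 [181.8594 235.0605] [-17.3595  20.1416]
```

View pics/w6c.png

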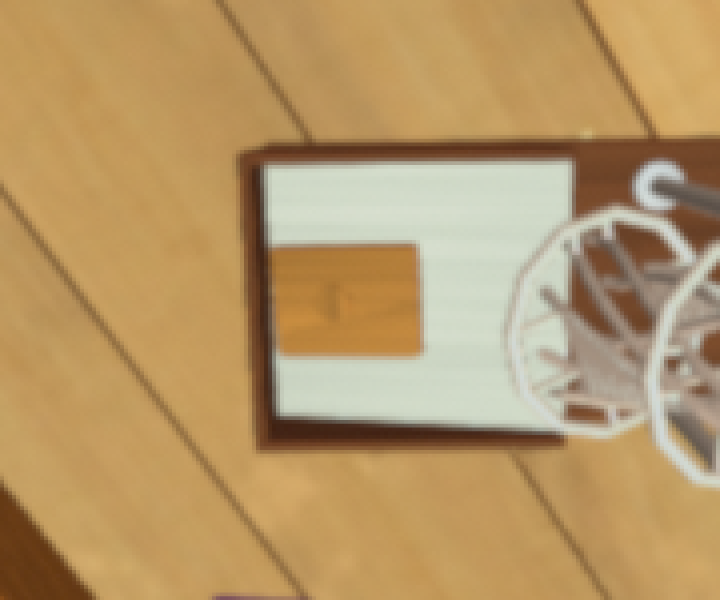

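The tag lies flat against the tray's far end. A faint round button shows at (335,300), where it should be, 31 mm from the leading end, and the depth map is also raised there. I'm handing the job in.

```bash
python3 -c "
from bench import arm;print(arm.job_done())"
```

```text
the job is handed in; nothing more can be done
None
```

The order tag slid through the guide and lies flat on the tray floor with its button facing up; the arm kept clear of the bell, shaker, cup and bundle, contact-force readings stayed under 8 N, and I handed the job in at about 12 s (no verdict was returned).

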